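# Clamp a sound processor in its holding jig

### The arm

A 6-joint arm with a two-finger parallel gripper is mounted at the origin on the work surface. World frame = base frame: x ahead of the robot, y to its left, z up, the work surface at z = 0. Lengths are in m, angles in rad, forces in N, time in s.
With the tool pointing down it reaches from about 0.35 to 0.975 m from the base axis. Payload 7.1 kg.
Tool frame: the origin (TCP) lies midway between the tips of the shut fingers; the grasp point (between the pads) lies ctrl.grip_depth behind it (ctrl.grip_depth is the distance from the TCP to the grasp point, in m); z points along the fingers, y is the line along which they close (so a half turn about z gives the same grasp; the last joint's range is limited). The gripper opens to 88 mm and grips with 3 to 60 N. Pads are 20 mm wide; open, the fingers measure 115 mm over their backs; the gripper's body (75 mm by 178 mm) begins 61 mm behind the grasp point.
Start: joints at [1.279, 0.423, 1.63, -0, 1.089, -0.019], TCP at [0.168, 0.602, 0.223] pointing down, gripper open.
Joint ranges: [-3, 3], [-0.9, 2.11], [0.09, 2.58], [-1.31, 4.45], [0.11, 2.69], [-2.54, 2.54]. Speed limits (rad/s): [2.39, 2.39, 3.01, 3.14, 3.14, 3.14].

### API

Orientations are given as a unit quaternion [w, x, y, z].
In Python, from plant import ctrl, imaging, ticket, models gives the robot as it stands.
- The arm moves only by the tool play_rows, never from a script. Its argument "plan" is a list of rows, each a list of 6 numbers: the shift along the world's x, y, z normalised to -1 to 1, where 1 is 75 cm, then the turn, a rotation vector about the world's x, y, z normalised to -1 to 1, where 1 is 60 degrees. In form: [[x, y, z, ax, ay, az], ...]. A call has 1 to 10 rows; each row is the pose to reach, as a shift and turn from the pose commanded when the call began; what a row does not reach only later rows make up. A row lasts 1/12 s, in which the tool goes at most 41.7 mm and 7.16 degrees, less where a joint would pass 70% of its speed; a pose out of reach is approached as far as the arm can. A call with a number of a shift or a turn outside -1 to 1 is refused whole. A call with a gripper value outside its range is refused whole. "grip" is the opening, from -1 (shut) to 1 (fully open), so that 0 is half open, set as the call begins (left out, the last holds). The fingers move at their own pace and stop on an object; the grip force is fixed at half the most. Time passes only in rows, so rows that repeat a pose let the fingers close. It gives the time, the measured TCP pose, the force, the opening and the grip force at its end, in the units of the state.
- ctrl.sense(): the state, without advancing time (a new reading comes with each control period).
- imaging.snapshot(name): name is "side" or "top"; returns a dict with "frame" (400x640x3 uint8, red, green, blue), "fx", "fy", "cx", "cy" (pixels), "distortion" ([k1, k2, p1, p2, k3] as OpenCV has them; the pictures are not rectified), "world_from_camera" (4x4, takes a point from camera to world coordinates). Camera axes: x right, y down, z forward; pixel columns grow to the right and rows downward; lengths in m; the calibration is good to about 2 mm. A picture is of the moment at which its call begins. There is no depth.
- ticket.close_job(): hands the job in; it is judged then, once.
Trained networks look in a picture, given as the dict that the camera call returned (one of the last four; its "shot" number tells which), for a name from the list of things; names that differ only in an ending like _2 or _b are one class to them, and where a whole thing is asked for, a point or a joint stands for the part that bears it (a point fixed in the world has none). Each returns a list of dicts, best first, with "conf" (0 to 1); they miss things now and then, are a little off and sometimes report something else, mostly with a low value. They report only what shows in the picture. A call takes as long as a camera call.
- models.trace(label, picture): "pixels" (400x640 bool, what is visible of it).
- models.tip_of(label, picture): "at" ([x, y, z] in m, in the coordinates of the camera as it stood for that picture, good to about 4 mm: a listed point, or the origin of a listed thing).
The state is a dict: "clock": time; "joints": joint angles; "qd": joint speeds; "joint_efforts": joint torques, N m; "eef_pos": TCP position; "ee_rot": TCP orientation; "ft_force": force on the tool from outside, world axes, zero at the start; "moment": the same for the moment, N m; "width": finger opening in m; "gripper_force": force on a finger pad.
Only numpy, scipy, OpenCV 4.12 (cv2) and the standard library are available. Lean on these libraries where they do the work, as an engineer would, in place of code of your own. Each camera call takes 0.05 s, during which the arm holds its last target. There are 200 camera calls.

### The job

Get the grey sound processor ready for its microphone cover change: with the fingertips, push it along the jig's channel until it sits fully home against the blue end stop, and then push the red lever over past its middle so that it snaps across and the padded arm clamps the processor down. Only push, never pick the processor up, and leave the denture cup, the vial and the tweezers where they are.

Things in the scene. Friction and masses are not known exactly. Their poses are not given: they have to be found in the camera images.
- jig: Fixed jig: aluminium plate x -125 to +105 mm, top at z = 8 mm. Origin on the bench, below the end stop's face, on the channel's centre line; +x along the channel to the stop, z up. Channel: x -122 to 0 mm, 38 mm wide between two blue rails (tops at z = 14 mm), open at -x; the blue stop (x 0 to 8 mm, 50 wide) reaches z = 22 mm. Beyond it a grey gearbox (x 26 to 82, y 14 to 36 mm, top z = 58 mm).
- processor_center (a point): Centre of the sound processor, a loose matte grey rounded block 46 mm long (its x, along the channel) x 34 wide x 14 high, about 25 g, flat on the jig plate in the channel (underside at z = 8 mm), 18 to 55 mm short of the stop at the start. Fully home, its centre is at x = -23 mm in the jig's frame.
- lever_tip (a point): Centre of the red knob at the top of the toggle lever (knob 18 mm in diameter, from 32 mm below this point to 11 mm beyond it along the lever; below it a steel rod of 9 mm). 83 mm from the pivot. At the start at x = 25, y = 52, z = 118 mm in the jig's frame; flipped, at x = 105, y = 52, z = 118 mm.
- lever_pivot (a point): Pivot of the toggle lever, at x = 65, y = 52, z = 45 mm in the jig's frame; the lever turns about the jig's y direction.
- lever (a joint): Lever angle: 0 at the start, leaning 0.5 rad from upright to the jig's -x; 0.5 upright (centre); 1.0 flipped, leaning 0.5 rad to +x. An over-centre mechanism drives it away from the centre to the nearer end: at first it takes about 7 N level push at the knob, falling to nothing at the centre, then it snaps over by itself.
- pad: Black rubber pad (16 mm in diameter) on a sprung spindle under the tip of the steel clamp arm, geared to the lever. Lever at 0: arm stands up, pad about 100 mm over the bench and 7 mm beyond the stop face. Lever at 1.0: arm level along the jig's -x, pad pressing about 1.5 N on the middle of a processor that is home. Origin on the arm's centre line, above the pad.
- denture_cup: Blue plastic denture cup with a lid, 82 mm in diameter, 66 mm high, standing on the bench beside the jig. Leave alone. Origin at the centre of its underside.
- dome_vial: Clear vial of spare domes with a white cap, 28 mm in diameter, 50 mm high, standing on the bench beside the jig. Leave alone. Origin at the centre of its underside.
- tweezers: Steel tweezers, 124 mm long along x, 18 mm wide, 6 mm high, lying on the bench beside the jig. Leave alone. Origin at the middle of the underside.

How it is judged:
On the way, in this order (a step that is already met when the one before it is completed fails the run):
1. the processor is home against the end stop while the lever is still unflipped (x of processor_center in the frame of jig above -0.0265 m and value of joint lever below 0.3 rad), for 0.2 s.
2. the lever has snapped over to its far end (value of joint lever above 0.92 rad), for 0.2 s.
At the end, for the whole second after the job is handed in: The lever rests at its far end (joint above 0.92), the processor lies flat in the channel within 3.5 mm of fully home, at rest, and the pad presses on it with more than 0.5 N (value of joint lever above 0.92 rad and x of processor_center in the frame of jig between -0.0265 and -0.02 m and y of processor_center in the frame of jig between -0.004 and 0.004 m and z of processor_center in the frame of jig below 0.018 m and angle between processor_center's own z axis and vertical below 0.1 rad and contact force between pad and processor above 0.5 N and linear speed of processor below 0.01 m/s); the robot touches nothing.
It fails at once if the processor is lifted more than 8 mm or tipped over 0.35 rad (z of processor_center in the frame of jig above 0.023 m or angle between processor_center's own z axis and vertical above 0.35 rad).
It fails at once if the denture cup, vial or tweezers are moved more than 15 mm or the cup or vial is tipped (distance of any of denture_cup, dome_vial, tweezers from where it was at the start of the episode above 0.015 m or angle between any of denture_cup, dome_vial's own z axis and vertical above 0.3 rad).
It also fails if it takes over 43 s, if anything falls off the work surface, if the arm or the gripper's body presses on something with over 40 N, if the wrist force passes 120 N, or if a joint passes its speed limit or range.

## Working session

There is one attempt and no reset: what is moved stays moved. The work goes in short steps, Python scripts to look and compute and a tool call to move; the robot and the scene stay as the last step left them, time stands still between calls to the robot, and variables do not carry over. Pictures are saved under pics/ and viewed, at most 10 in all, crops included, and the job is handed in when it is done.

Besides the shell and the picture viewer there is one more tool, called after "Request:" as name([rows], argument=value, ...), one row to a line, values as JSON. play_rows: Moves the arm, as the interface text tells. Scaled input: -1 to 1 covers 75 cm each way for a shift and 60 degrees each way for a turn. Its arguments: {"type":"object","properties":{"plan":{"type":"array","items":{"type":"array","items":{"type":"number"}}},"grip":{"type":"number"}},"required":["plan"]}

```bash
mkdir -p pics
cat > h.py <<'E'
import numpy as np, cv2
from plant import ctrl, imaging, ticket, models
def w(p,pic): 
    T=np.array(pic["world_from_camera"]); return (T@np.r_[p,1])[:3]
def proj(P,pic):
    T=np.linalg.inv(np.array(pic["world_from_camera"])); 
    K=np.array([[pic["fx"],0,pic["cx"]],[0,pic["fy"],pic["cy"]],[0,0,1]])
    return cv2.projectPoints(np.atleast_2d(P).astype(float),cv2.Rodrigues(T[:3,:3])[0],T[:3,3],K,np.array(pic["distortion"],float))[0][:,0]
def ray(uv,z,pic):
    K=np.array([[pic["fx"],0,pic["cx"]],[0,pic["fy"],pic["cy"]],[0,0,1]]);T=np.array(pic["world_from_camera"])
    n=cv2.undistortPoints(np.array(uv,float).reshape(-1,1,2),K,np.array(pic["distortion"],float))[:,0]
    d=np.c_[n,np.ones(len(n))]@T[:3,:3].T; o=T[:3,3]; return o+d*((z-o[2])/d[:,2])[:,None]
E
python3 - <<'E'
from h import *
for c in ("top","side"):
    p=imaging.snapshot(c); cv2.imwrite(f"pics/{c}0.png",p["frame"][:,:,::-1])
    print(c, np.round(np.array(p["world_from_camera"])[:3,3],3))
    for n in ["jig","processor_center","lever_tip","lever_pivot","pad","denture_cup","dome_vial","tweezers"]:
        print(n,[(round(r["conf"],2),np.round(w(r["at"],p),4).tolist()) for r in models.tip_of(n,p)[:2]])
print(ctrl.sense())
E
```

```text
top [0.45  0.028 0.843]
jig [(0.95, [0.5695, -0.0818, -0.0013])]
processor_center [(0.8, [0.5071, -0.0497, 0.0164])]
lever_tip []
lever_pivot [(0.76, [0.6491, -0.0593, 0.042])]
pad [(0.58, [0.6026, -0.091, 0.1049]), (0.33, [0.6974, 0.03, 0.003])]
denture_cup [(0.58, [0.4969, -0.233, 0.0018])]
dome_vial [(0.53, [0.5614, 0.0872, -0.0018])]
tweezers [(0.87, [0.6957, 0.0305, 0.0015])]
side [0.26  0.587 0.554]
jig [(0.79, [0.5761, -0.078, -0.0022]), (0.24, [0.6927, 0.0247, -0.0002])]
processor_center [(0.64, [0.507, -0.0461, 0.0193])]
lever_tip [(0.66, [0.6168, -0.0408, 0.1137])]
lever_pivot [(0.97, [0.6516, -0.0546, 0.0424]), (0.6, [0.6901, 0.0259, -0.0031])]
pad [(0.46, [0.5947, -0.0915, 0.0993])]
denture_cup [(0.94, [0.4961, -0.2281, -0.0008])]
dome_vial [(0.7, [0.5547, 0.0878, 0.0037]), (0.35, [0.6927, 0.0256, -0.001])]
tweezers [(0.73, [0.6916, 0.026, 0.004])]
{'clock': 0.9, 'joints': array([ 1.27897669e+00,  4.23095604e-01,  1.62988933e+00,  2.58332773e-05,
        1.08856390e+00, -1.89812580e-02]), 'qd': array([-7.40534229e-04, -4.16098206e-04, -3.86333576e-05, -1.21793560e-03,
        4.21341559e-04, -4.85847710e-04]), 'joint_efforts': array([ 2.46750329e-03, -5.44568145e+01, -2.74045497e+01,  6.47374894e-02,
        1.66538672e-02, -1.05045163e-05]), 'eef_pos': array([0.16837388, 0.60189506, 0.22268201]), 'ee_rot': array([-7.91452085e-06,  1.36002387e-01,  9.90708509e-01,  2.34186066e-05]), 'ft_force': array([ 1.09944051,  0.29866511, -0.22601292]), 'moment': array([-0.02378766, -0.0144704 ,  0.02246808]), 'gripper_force': 0.0, 'width': 0.08794506269705424}
```

View pics/top0.png

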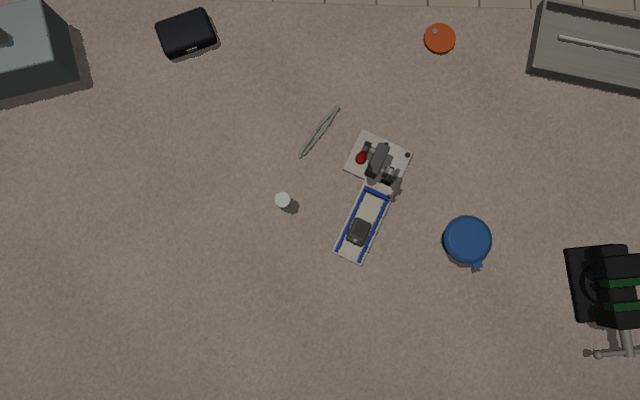

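View pics/side0.png

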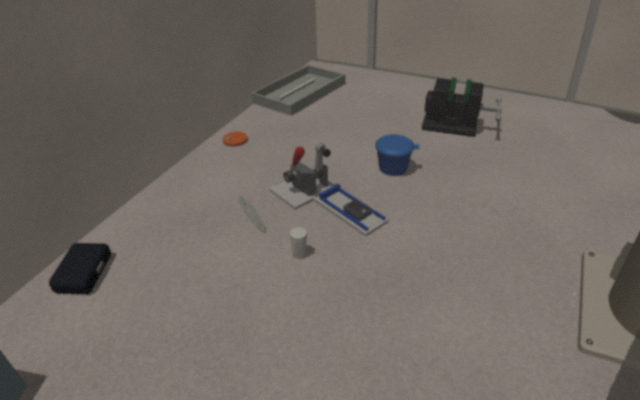

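```bash
cat >> h.py <<'E'
def J(P,o,yaw):
    P=np.atleast_2d(P).astype(float); c,s=np.cos(yaw),np.sin(yaw)
    return P@np.array([[c,s,0],[-s,c,0],[0,0,1]])+np.r_[o,0]
E
python3 - <<'E'
from h import *
from scipy.optimize import least_squares
m=np.array([[0,0],[0,0],[65,52],[65,52],[7,0],[7,0],[25,52]])/1000
q=np.array([[.5695,-.0818],[.5761,-.078],[.6491,-.0593],[.6516,-.0546],[.6026,-.091],[.5947,-.0915],[.6168,-.0408]])
p=imaging.snapshot("top")
f=p["frame"].astype(int); blue=(f[:,:,2]>f[:,:,0]+35)&(f[:,:,2]>60)
lab,n=None,None
nn,lb,st,ce=cv2.connectedComponentsWithStats(blue.astype(np.uint8))
print(st[1:][st[1:,4]>20], ce[1:][st[1:,4]>20])
def net(v): return (J(np.c_[m,m[:,:1]*0],v[:2],v[2])[:,:2]-q).ravel()
r=least_squares(net,[.573,-.08,-.45],loss="soft_l1",f_scale=.003); print("net",r.x,np.degrees(r.x[2]))
# blue fit: rails symmetric about centre line; far end = stop edge
ys,xs=np.nonzero(blue&(np.hypot(np.arange(640)[None]-362,np.arange(400)[:,None]-225)<50))
pts=ray(np.c_[xs,ys],0.014,p)[:,:2]
(cx,cy),(a,b),ang=cv2.minAreaRect(pts.astype(np.float32)*1000); print("blue rect",cx,cy,a,b,ang)
v=r.x
im=cv2.resize(p["frame"][100:280,300:440,::-1],None,fx=4,fy=4,interpolation=cv2.INTER_CUBIC)[:600] if 0 else cv2.resize(np.ascontiguousarray(p["frame"][125:275,310:430,::-1]),None,fx=4,fy=4,interpolation=cv2.INTER_CUBIC)
def L(P,col):
    u=proj(J(np.array(P)/1000,v[:2],v[2]),p); u=((u-[310,125]+.5)*4).astype(int); cv2.polylines(im,[u],True,col,1)
L([[-122,-19,14],[-122,19,14],[0,19,14],[0,-19,14]],(0,255,255)); L([[0,-25,22],[8,-25,22],[8,25,22],[0,25,22]],(0,255,0))
L([[26,14,58],[82,14,58],[82,36,58],[26,36,58]],(255,0,255)); L([[25,52,118],[65,52,45]],(255,255,0))
cv2.imwrite("pics/ov.png",im)
E
```

```text
[[ 335  186   55   77  507]
 [ 444  216   48   54 1847]] [[364.67258383 218.64102564]
 [467.67298322 239.86626963]]
net [ 0.57596811 -0.08481428 -0.31207991] -17.880861496182575
blue rect 519.1311645507812 -56.57219696044922 49.45344161987305 130.2718048095703 65.39981842041016
```

View pics/ov.png

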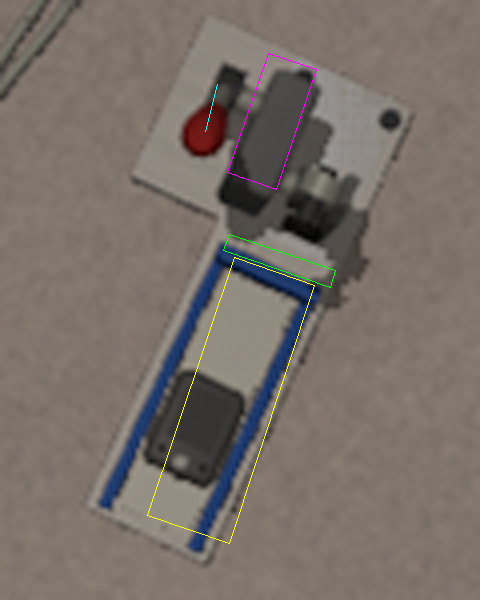

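The fitted overlay was off in yaw, with the knob at crop px (205,130) and the rails rotated further. The blue-rail rectangle gives yaw -24.6° and origin (0.571, -0.080), which agrees with the given sizes (130 x 50 mm).

Request:
play_rows([
  [0.385, -0.84, -0.06, 0, 0, -0.15],
  [0.385, -0.84, -0.06, 0, 0, -0.15],
  [0.385, -0.84, -0.06, 0, 0, -0.15],
  [0.385, -0.84, -0.06, 0, 0, -0.15],
  [0.385, -0.84, -0.06, 0, 0, -0.15],
  [0.385, -0.84, -0.06, 0, 0, -0.15],
  [0.385, -0.84, -0.06, 0, 0, -0.15],
  [0.385, -0.84, -0.06, 0, 0, -0.15],
  [0.385, -0.84, -0.06, 0, 0, -0.15],
  [0.385, -0.84, -0.06, 0, 0, -0.15],
], grip=-1)

```text
clock: 1.78
eef_pos: [0.3421, 0.2222, 0.1959]
ee_rot: [0.0, 0.213, 0.977, 0.0]
ft_force: [0.8, 0.5, 0.1]
width: 0.0245
gripper_force: 0.0
```

Run:
```python
from h import *
s=ctrl.sense(); t=np.array([.4574,-.0283,.06]); print(s["clock"],s["eef_pos"],s["ee_rot"],s["joints"],ctrl.grip_depth,(t-s["eef_pos"])/.75)
# refine jig fit from overlay check
p=imaging.snapshot("side")
```

```text
1.7833 [0.34207853 0.22220405 0.1959084 ] [3.72526411e-04 2.13016447e-01 9.77048489e-01 3.23960155e-04] [ 5.46930332e-01  1.39594164e-01  2.10909263e+00 -5.80984704e-05
  8.91919527e-01 -5.94507020e-01] 0.0187 [ 0.15376196 -0.3340054  -0.1812112 ]
```

Request:
play_rows([
  [0.154, -0.334, -0.12, 0, 0, 0],
  [0.154, -0.334, -0.12, 0, 0, 0],
  [0.154, -0.334, -0.12, 0, 0, 0],
  [0.154, -0.334, -0.12, 0, 0, 0],
  [0.154, -0.334, -0.12, 0, 0, 0],
  [0.154, -0.334, -0.12, 0, 0, 0],
  [0.154, -0.334, -0.12, 0, 0, 0],
  [0.154, -0.334, -0.12, 0, 0, 0],
  [0.154, -0.334, -0.12, 0, 0, 0],
  [0.154, -0.334, -0.12, 0, 0, 0],
])

```text
clock: 2.67
eef_pos: [0.4566, -0.0265, 0.1056]
ee_rot: [-0.0, 0.214, 0.977, 0.0]
ft_force: [0.4, 0.4, -0.3]
width: 0.0005
gripper_force: 0.0
```

Run:
```python
from h import *
s=ctrl.sense(); print(s["clock"],s["eef_pos"],s["ee_rot"],s["width"],s["ft_force"])
p=imaging.snapshot("top")
for n in ["processor_center","jig"]:
    print(n,[(round(r["conf"],2),np.round(w(r["at"],p),4).tolist()) for r in models.tip_of(n,p)[:2]])
v=[.571,-.0803,np.radians(-24.6)]
im=cv2.resize(np.ascontiguousarray(p["frame"][125:275,310:430,::-1]),None,fx=4,fy=4,interpolation=cv2.INTER_CUBIC)
def L(P,col,raw=False):
    u=proj(np.array(P) if raw else J(np.array(P)/1000,v[:2],v[2]),p); u=((u-[310,125]+.5)*4).astype(int); cv2.polylines(im,[u],True,col,1)
L([[-122,-19,14],[-122,19,14],[0,19,14],[0,-19,14]],(0,255,255)); L([[0,-25,22],[8,-25,22],[8,25,22],[0,25,22]],(0,255,0))
L([[26,14,58],[82,14,58],[82,36,58],[26,36,58]],(255,0,255)); L([[25,52,118],[65,52,45]],(255,255,0))
L([[-125,0,13],[-126,0,13]],(0,0,255))
cv2.imwrite("pics/ov2.png",im)
```

```text
2.6667 [ 0.4566424  -0.02646116  0.10558564] [-4.59315523e-04  2.13772160e-01  9.76883438e-01  2.32439867e-05] 0.0004605299343352077 [ 0.432899    0.37951971 -0.32869045]
processor_center []
jig [(0.94, [0.5711, -0.0799, -0.001])]
```

View pics/ov2.png

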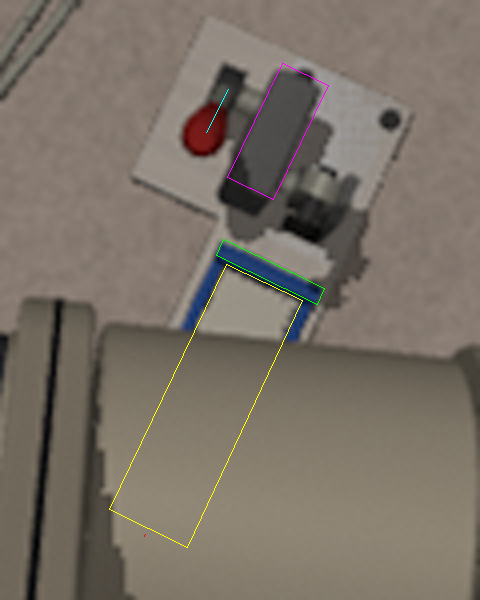

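Request:
play_rows([
  [0.002, -0.002, -0.04, 0, 0, 0],
  [0.002, -0.002, -0.08, 0, 0, 0],
  [0.002, -0.002, -0.105, 0, 0, 0],
  [0.002, -0.002, -0.115, 0, 0, 0],
  [0.002, -0.002, -0.124, 0, 0, 0],
  [0.002, -0.002, -0.124, 0, 0, 0],
  [0.002, -0.002, -0.124, 0, 0, 0],
])

```text
clock: 3.4
eef_pos: [0.459, -0.0277, 0.0133]
ee_rot: [0.0, 0.213, 0.977, 0.0]
ft_force: [0.1, -0.6, 0.2]
width: 0.0001
gripper_force: 0.0
```

Request:
play_rows([
  [0.006, -0.0028, 0, 0, 0, 0],
  [0.012, -0.0056, 0, 0, 0, 0],
  [0.018, -0.0083, 0, 0, 0, 0],
  [0.024, -0.011, 0, 0, 0, 0],
  [0.03, -0.0138, 0, 0, 0, 0],
  [0.036, -0.0166, 0, 0, 0, 0],
  [0.042, -0.0194, 0, 0, 0, 0],
  [0.048, -0.0222, 0, 0, 0, 0],
  [0.054, -0.025, 0, 0, 0, 0],
  [0.06, -0.0277, 0, 0, 0, 0],
])

```text
clock: 4.23
eef_pos: [0.504, -0.0491, 0.0126]
ee_rot: [-0.0, 0.213, 0.977, -0.0]
ft_force: [0.1, -0.6, 0.2]
width: 0.0004
gripper_force: 0.1
```

Run:
```python
from h import *
for c in ("side","top"):
    p=imaging.snapshot(c)
    for n in ["processor_center"]:
        for r in models.tip_of(n,p)[:2]:
            a=w(r["at"],p); d=a[:2]-[.573,-.0812]; print(c,round(r["conf"],2),a.round(4),d@[.909,-.416],d@[.416,.909])
    if c=="side": cv2.imwrite("pics/s1.png",cv2.resize(p["frame"][120:260,230:430,::-1],None,fx=4,fy=4))
s=ctrl.sense(); d=s["eef_pos"][:2]-[.573,-.0812]; print(s["eef_pos"],d@[.909,-.416],d@[.416,.909],s["ft_force"])
```

```text
side 0.68 [ 0.532  -0.0635  0.0169] -0.044633590607754965 -0.0009589243667168639
[ 0.50355994 -0.04891597  0.01257499] -0.07655117166578854 0.00045911940495954145 [0.07160603 0.3500754  0.49261552]
```

View pics/s1.png

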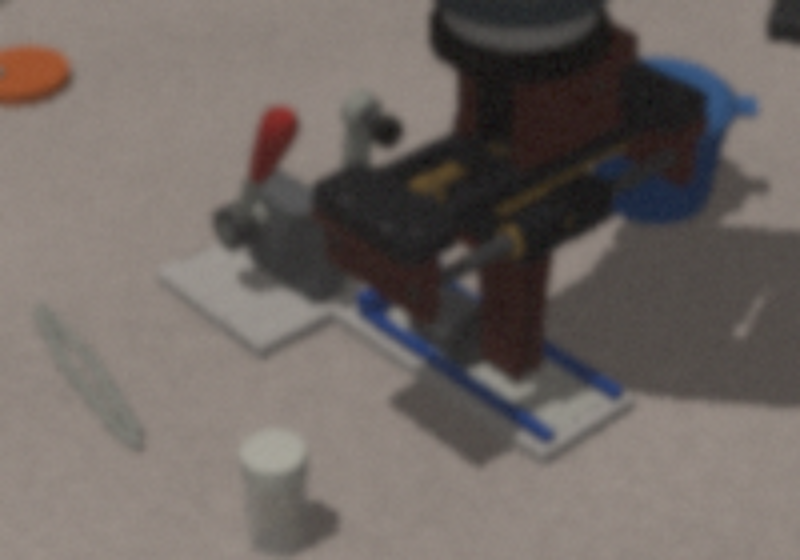

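The fingertips are in the channel at crop px (510,370), right behind the processor at (455,335). About 21 mm remains.

Request:
play_rows([
  [0.0048, -0.0022, 0, 0, 0, 0],
  [0.0097, -0.0044, 0, 0, 0, 0],
  [0.0145, -0.0067, 0, 0, 0, 0],
  [0.0182, -0.0083, 0, 0, 0, 0],
  [0.0206, -0.0094, 0, 0, 0, 0],
  [0.0218, -0.01, 0, 0, 0, 0],
  [0.023, -0.0105, 0, 0, 0, 0],
  [0.0242, -0.0111, 0, 0, 0, 0],
  [0.0242, -0.0111, 0, 0, 0, 0],
])

```text
clock: 5.18
eef_pos: [0.5187, -0.0563, 0.0122]
ee_rot: [-0.003, 0.213, 0.977, 0.0]
ft_force: [-7.8, 4.9, 6.4]
width: 0.0005
gripper_force: 4.4
```

```bash
cat > c.py <<'E'
from h import *
for c in ("side","top"):
    p=imaging.snapshot(c)
    for n in ["processor_center"]:
        for r in models.tip_of(n,p)[:2]:
            a=w(r["at"],p); d=a[:2]-[.573,-.0812]; print(c,round(r["conf"],2),a.round(4),d@[.909,-.416],d@[.416,.909])
s=ctrl.sense(); d=s["eef_pos"][:2]-[.573,-.0812]; print(s["clock"],s["eef_pos"],d@[.909,-.416],d@[.416,.909],s["ft_force"])
E
python3 c.py
```

```text
side 0.47 [ 0.5499 -0.0722  0.0164] -0.024739281293794546 -0.0014759195695230785
top 0.28 [ 0.6118 -0.0426  0.1129] 0.019203731680750173 0.05119568621885251
5.3833 [ 0.51871417 -0.05630001  0.01222374] -0.05970421629370791 5.11892963171068e-05 [-7.37125872  4.96639802  5.62375727]
```

Request:
play_rows([
  [0.0024, -0.0011, 0, 0, 0, 0],
  [0.0048, -0.0022, 0, 0, 0, 0],
  [0.0048, -0.0022, 0, 0, 0, 0],
  [0.0048, -0.0022, 0, 0, 0, 0],
])

```text
clock: 5.72
eef_pos: [0.5186, -0.0567, 0.0117]
ee_rot: [-0.007, 0.213, 0.977, 0.0]
ft_force: [-15.1, 12.2, 12.6]
width: 0.0006
gripper_force: 9.5
```

Request:
play_rows([
  [-0.012, 0.0055, 0, 0, 0, 0],
  [-0.036, 0.0166, 0, 0, 0, 0],
  [-0.048, 0.022, 0.03, 0, 0, 0],
  [-0.06, 0.03, 0.08, 0, 0, 0],
  [-0.1, 0.08, 0.13, 0, 0, 0],
  [-0.1, 0.13, 0.18, 0, 0, 0],
  [-0.1, 0.18, 0.2, 0, 0, 0],
  [-0.1, 0.2, 0.2, 0, 0, 0],
  [-0.1, 0.22, 0.2, 0, 0, 0],
  [-0.1, 0.22, 0.2, 0, 0, 0],
])

```text
clock: 6.55
eef_pos: [0.4514, 0.1089, 0.1642]
ee_rot: [0.002, 0.212, 0.977, 0.001]
ft_force: [-0.3, -0.2, -0.7]
width: 0.0004
gripper_force: 0.0
```

```bash
cat >> c.py <<'E'
cv2.imwrite("pics/t2.png",cv2.resize(p["frame"][125:275,310:430,::-1],None,fx=4,fy=4,interpolation=cv2.INTER_CUBIC))
E
python3 c.py
```

```text
side 0.72 [ 0.5484 -0.0736  0.0162] -0.025467114729982088 -0.00334682471903501
top 0.59 [ 0.5493 -0.073   0.0157] -0.024954527077829382 -0.0024189910773572618
6.75 [0.44996008 0.10528727 0.16216101] -0.18942198829123585 0.11833232408176061 [-1.29076661 -0.50640869  0.07416293]
```

View pics/t2.png

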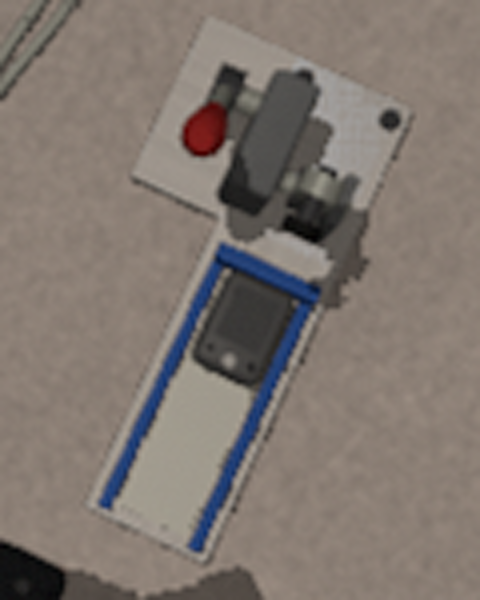

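The processor is home: crop px (245,325), touching the stop with no gap visible. Next is the lever, whose knob is at (205,130).

Request:
play_rows([
  [0.178, -0.179, 0, 0, 0, 0],
  [0.178, -0.179, 0, 0, 0, 0],
  [0.178, -0.179, 0, 0, 0, 0],
  [0.178, -0.179, 0, 0, 0, 0],
  [0.178, -0.179, 0, 0, 0, 0],
  [0.178, -0.179, -0.03, 0, 0, 0],
  [0.178, -0.179, -0.06, 0, 0, 0],
  [0.178, -0.179, -0.083, 0, 0, 0],
  [0.178, -0.179, -0.083, 0, 0, 0],
  [0.178, -0.179, -0.083, 0, 0, 0],
])

```text
clock: 7.58
eef_pos: [0.5826, -0.0294, 0.0991]
ee_rot: [-0.002, 0.214, 0.977, -0.0]
ft_force: [0.7, -0.2, 0.6]
width: 0.0003
gripper_force: 0.0
```

Run:
```python
from h import *
s=ctrl.sense(); d=s["eef_pos"][:2]-[.573,-.0812]; print(s["clock"],s["eef_pos"],d@[.909,-.416],d@[.416,.909],s["ft_force"])
p=imaging.snapshot("side"); cv2.imwrite("pics/s3.png",cv2.resize(p["frame"][90:240,230:430,::-1],None,fx=4,fy=4))
```

```text
7.5833 [ 0.58263281 -0.02935509  0.09909835] -0.012811257171749192 0.051134275633048606 [ 0.7439217  -0.2488475   0.55208048]
```

View pics/s3.png

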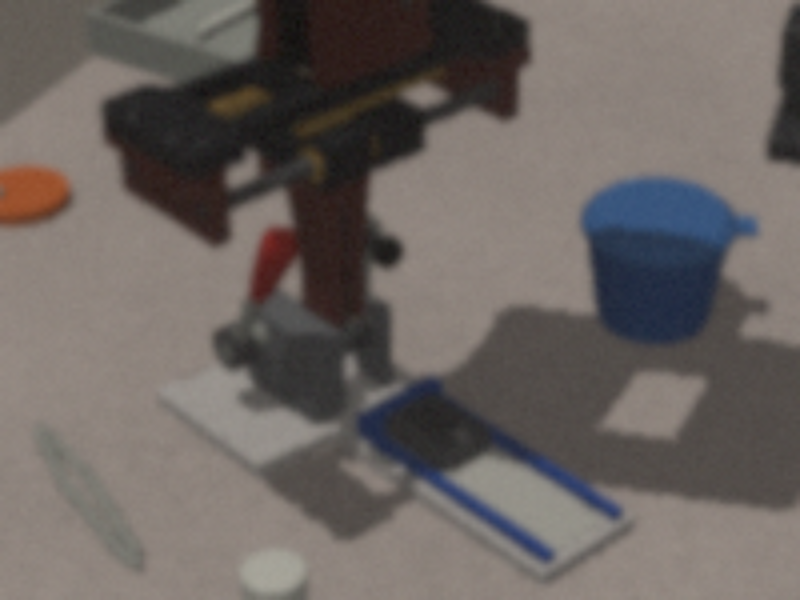

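The fingers are just on the -x side of the red knob (crop px 275,265), aligned with it.

Request:
play_rows([
  [0.006, -0.0028, 0, 0, 0, 0],
  [0.012, -0.0056, 0, 0, 0, 0],
  [0.018, -0.0083, 0, 0, 0, 0],
  [0.024, -0.011, 0, 0, 0, 0],
  [0.03, -0.0138, 0, 0, 0, 0],
  [0.036, -0.0166, 0, 0, 0, 0],
  [0.042, -0.0194, 0, 0, 0, 0],
  [0.048, -0.0222, 0, 0, 0, 0],
  [0.054, -0.025, 0, 0, 0, 0],
  [0.06, -0.0277, 0, 0, 0, 0],
])

```text
clock: 8.47
eef_pos: [0.6295, -0.0487, 0.1014]
ee_rot: [0.0, 0.213, 0.977, 0.0]
ft_force: [-1.1, 1.6, 1.9]
width: 0.0006
gripper_force: 0.9
```

Request:
play_rows([
  [0.006, -0.0028, 0, 0, 0, 0],
  [0.012, -0.0056, 0, 0, 0, 0],
  [0.018, -0.0083, 0, 0, 0, 0],
  [0.02, -0.0092, 0, 0, 0, 0],
  [0.02, -0.0092, 0, 0, 0, 0],
])

```text
clock: 8.88
eef_pos: [0.6445, -0.0562, 0.1004]
ee_rot: [0.0, 0.213, 0.977, -0.0]
ft_force: [0.5, 0.3, -0.7]
width: 0.0005
gripper_force: 0.0
```

Run:
```python
from h import *
s=ctrl.sense(); d=s["eef_pos"][:2]-[.573,-.0812]; print(s["clock"],s["eef_pos"],d@[.909,-.416],d@[.416,.909],s["ft_force"])
p=imaging.snapshot("side"); cv2.imwrite("pics/s4.png",cv2.resize(p["frame"][90:240,230:430,::-1],None,fx=4,fy=4))
```

```text
8.8833 [ 0.64446317 -0.05615564  0.10037171] 0.05454157017510385 0.052494006005727865 [ 0.48536399  0.25360136 -0.65066683]
```

View pics/s4.png

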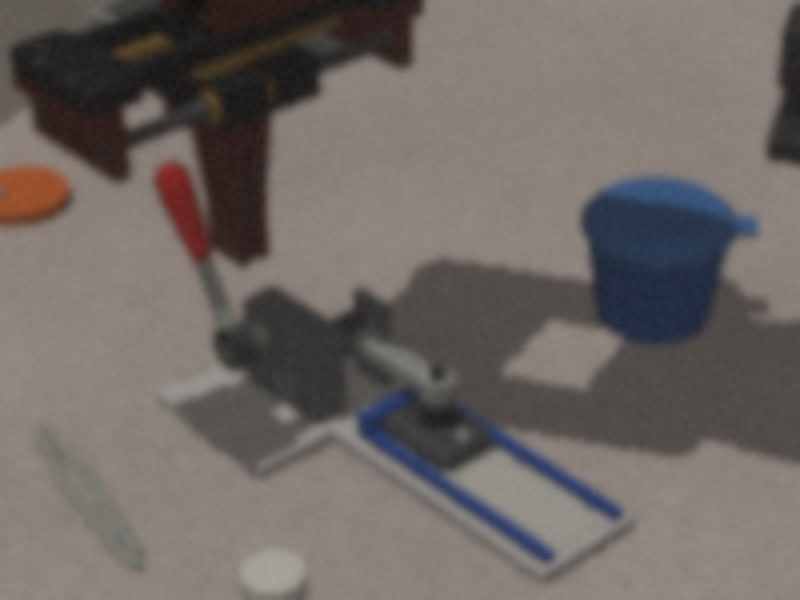

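Snapped over: the lever leans away (170,180 to 235,345) and the pad is down on the processor (437,405). I'll back off and lift clear.

Request:
play_rows([
  [-0.01, 0.0046, 0.01, 0, 0, 0],
  [-0.02, 0.009, 0.04, 0, 0, 0],
  [-0.03, 0.013, 0.09, 0, 0, 0],
  [-0.04, 0.018, 0.12, 0, 0, 0],
  [-0.04, 0.018, 0.14, 0, 0, 0],
  [-0.04, 0.018, 0.14, 0, 0, 0],
  [-0.04, 0.018, 0.14, 0, 0, 0],
  [-0.04, 0.018, 0.14, 0, 0, 0],
])

```text
clock: 9.6
eef_pos: [0.613, -0.0421, 0.2045]
ee_rot: [-0.001, 0.213, 0.977, -0.0]
ft_force: [-0.7, 0.2, 0.1]
width: 0.0004
gripper_force: 0.0
```

Run:
```python
from h import *
s=ctrl.sense(); print(s["clock"],s["eef_pos"],s["ft_force"])
p=imaging.snapshot("side")
for n in ["processor_center","lever_tip","pad"]:
    for r in models.tip_of(n,p)[:1]:
        a=w(r["at"],p); d=a[:2]-[.573,-.0812]; print(n,round(r["conf"],2),d@[.909,-.416],d@[.416,.909],a[2])
print(ticket.close_job())
```

```text
9.6 [ 0.61297594 -0.04210922  0.20453128] [-0.67151664  0.24395782  0.12267433]
processor_center 0.72 -0.02716512805392859 0.002798120982187098 0.017260696962211552
lever_tip 0.91 0.10296145664011792 0.051216495057912405 0.114464934011836
pad 0.59 -0.026541674650536393 0.0006169285473587333 0.040438062885868264
the job is handed in; nothing more can be done
None
```

The processor was pushed home against the blue stop, the lever snapped over with the pad down on the processor, the arm was lifted clear, and the job was handed in at about 10 s; no verdict came back. The last network reading put the processor at x = -27 mm, just past the -26.5 mm limit but within its 4 mm error, and the pictures show it against the stop.

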